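Gather labelled tubes in the pour corner of a tote

TASK

Two freshly labelled tubes lie in the catch tray of the tube labeller: put both into the blue tote, where three others already lie. Then lift the tote off the bench by its grip tab and tip it by about thirty degrees with the low cut-off pour corner lowest, until all five tubes have slid down into that corner, ready to be poured into a storage box. Spill none, leave the amber bottle, the blue marker and the yellow rack where they are, and finish still holding the tote tilted like that, motionless and clear of the bench.

Things in the scene. Friction and masses are not known exactly. Their poses are not given: they have to be found in the camera images.
- tote: blue open tote, 200 x 140 x 46 mm, rim 6 mm wider all round, 0.22 kg, walls and floor 4 mm, loose on the bench. Origin: centre of its underside; z up; x along its length to the end wall with the grip tab; y across. The corner at (-x, -y) is cut off at 45 degrees, 50 mm off each side: the pour corner. Tubes lie on its floor, 4 mm above the origin
- tote_grip (a point): grip point of the tote's grip tab, at (96, 0, 72) mm in the tote's frame. The tab is an upright plate 14 mm thick along the tote's x, 52 mm wide along y, on the middle of the end wall; its top is 94 mm above the tote's underside, 48 mm above the rim. Grip it across its thickness from above. Tote and tubes weigh 0.28 kg, acting some 90 mm from the tab: grip firmly, 60 N or more
- tote_corner (a point): the pour corner: point on the tote's inner floor just inside the cut-off corner, at (-71, -41, 4) mm in the tote's frame. The wall there is only 30 mm high. The plastic is smooth: tubes start to slide at 21 degrees of tilt at the latest; steeper than about 45 degrees they may go over the low wall
- labeller: white bench tube labeller, fixed, housing 150 x 160 x 153 mm with a label roll on top (to 0.211 m); origin under the housing's centre, its outlet, chute and catch tray on its -x side (yaw 0: towards the robot)
- catch_tray (a point): centre of the catch tray's floor (4 mm above the bench), at (-187, 0, 4) mm in the labeller's frame. Tray: grey with black floor, inside 96 mm (along the labeller's x) by 170 mm (y), walls rise 20 mm above the floor; the housing's front is 112 mm behind this point, a sloping chute 41 to 68 mm high lies between
- tube0: screw-cap tube with a white wrap-round label with a blue stripe, 56 mm long, body 10 mm across, white cap 14 mm across and 10 mm long, 12 g, lying in the tote at the start. Origin at the centre of the tip end, z axis from tip to cap; it lies about level, its axis 5 to 7 mm above the floor it lies on
- tube1: as tube0, lying in the tote at the start
- tube2: as tube0, lying in the tote at the start
- tube3: as tube0, but lying in the labeller's catch tray at the start, roughly along the labeller's x, clear of the walls; grip it across its body between label and tip or over the label
- tube4: as tube3, the other tube in the catch tray, about 70 mm beside it
- tube0_mid (a point): point on the axis of tube0, 26 mm from the tip: where to grip it
- tube1_mid (a point): point on the axis of tube1, 26 mm from the tip: where to grip it
- tube2_mid (a point): point on the axis of tube2, 26 mm from the tip: where to grip it
- tube3_mid (a point): point on the axis of tube3, 26 mm from the tip: where to grip it
- tube4_mid (a point): point on the axis of tube4, 26 mm from the tip: where to grip it
- amber_bottle: brown bottle with white cap, 42 x 44 x 76 mm, a bystander; origin under its centre
- marker: blue marker pen, 13 x 140 x 12 mm, a bystander lying on the bench; origin under its centre, long axis y
- yellow_rack: yellow tube rack, 122 x 82 x 59 mm, a bystander; origin under its centre

How it is judged:
On the way, in this order (a step that is already met when the one before it is completed fails the run):
1. both tubes from the catch tray lie in the tote, let go, while it stands on the bench (x of tube3_mid in the frame of tote between -0.1 and 0.1 m and y of tube3_mid in the frame of tote between -0.07 and 0.07 m and z of tube3_mid in the frame of tote between 0 and 0.042 m and x of tube4_mid in the frame of tote between -0.1 and 0.1 m and y of tube4_mid in the frame of tote between -0.07 and 0.07 m and z of tube4_mid in the frame of tote between 0 and 0.042 m and height (world z) of tote below 0.01 m and angle between tote's own z axis and vertical below 0.1 rad and contact force between each of tube3, tube4 and the fingers below 0.2 N), for 0.2 s.
2. the tote is lifted clear of the bench by the fingers with all five tubes in it (x of tube0_mid in the frame of tote between -0.1 and 0.1 m and y of tube0_mid in the frame of tote between -0.07 and 0.07 m and z of tube0_mid in the frame of tote between 0 and 0.042 m and x of tube1_mid in the frame of tote between -0.1 and 0.1 m and y of tube1_mid in the frame of tote between -0.07 and 0.07 m and z of tube1_mid in the frame of tote between 0 and 0.042 m and x of tube2_mid in the frame of tote between -0.1 and 0.1 m and y of tube2_mid in the frame of tote between -0.07 and 0.07 m and z of tube2_mid in the frame of tote between 0 and 0.042 m and x of tube3_mid in the frame of tote between -0.1 and 0.1 m and y of tube3_mid in the frame of tote between -0.07 and 0.07 m and z of tube3_mid in the frame of tote between 0 and 0.042 m and x of tube4_mid in the frame of tote between -0.1 and 0.1 m and y of tube4_mid in the frame of tote between -0.07 and 0.07 m and z of tube4_mid in the frame of tote between 0 and 0.042 m and height (world z) of tote_corner above 0.03 m and contact force between tote and the fingers above 2 N), for 0.2 s.
At the end, for the whole second after the job is handed in: All five tubes rest in the tote within 100 mm of the pour corner; the fingers alone hold the tote still, tilted 20 to 46 degrees, its x axis (to the tab) rising at least 8 and its y axis at least 6 degrees, the pour corner at least 30 mm above the bench (all of step 2 and distance between each of tube0_mid, tube1_mid, tube2_mid, tube3_mid, tube4_mid and tote_corner below 0.1 m and angle between tote's own z axis and vertical between 0.35 and 0.8 rad and angle between tote's own x axis and vertical below 1.43 rad and angle between tote's own y axis and vertical below 1.47 rad and contact force between tote and labeller below 0.2 N and linear speed of tote below 0.03 m/s and angular speed of tote below 0.3 rad/s and linear speed of each of tube0, tube1, tube2, tube3, tube4 below 0.05 m/s); the arm keeps its last pose, push and grip.
It fails at once if the amber bottle, the blue marker or the yellow rack is pushed more than 20 mm from its place or tipped over (distance of any of amber_bottle, marker, yellow_rack from where it was at the start of the episode above 0.02 m or angle between any of amber_bottle, yellow_rack's own z axis and vertical above 0.5 rad).
It also fails if it takes over 67 s, if anything falls off the work surface, if the arm or the gripper's body presses on something with over 40 N, if the wrist force passes 120 N, or if a joint passes its speed limit or range.

ROBOT

A 6-joint arm with a two-finger parallel gripper is mounted at the origin on a cart in front of the work surface, level with it; the furniture and walls round the work are solid. World frame = base frame: x ahead of the robot, y to its left, z up, the work surface at z = 0. Lengths are in m, angles in rad, forces in N, time in s.
With the tool pointing down it reaches from about 0.25 to 0.725 m from the base axis. Payload 9.7 kg.
Tool frame: the origin (TCP) lies between the finger pads; the fingertips stand manip.finger_overhang ahead of it and the grasp point (between the pads) lies 8 mm behind it (manip.finger_overhang is the distance from the TCP to the fingertips, in m); z points along the fingers, y is the line along which they close (so a half turn about z gives the same grasp; the last joint's range is limited). The gripper opens to 85 mm and grips with 20 to 120 N. Pads are 22 mm wide; open, the fingers measure 114 mm over their backs; the gripper's body (76 mm by 85 mm) begins 54 mm behind the grasp point. The pads swing forward as they close: fully open they stand 13 mm farther back than shut.
Start: joints at [1.164, 0.087, 0.176, 1.66, 0, 1.571], TCP at [0.218, 0.505, 0.242] pointing down, gripper open.
Joint ranges: [-3.13, 3.13], [-0.85, 1.81], [-1.15, 1.24], [-2.2, 2.28], [-1.44, 1.52], [-3.14, 3.14]. Speed limits (rad/s): [2.22, 2.22, 2.57, 3.14, 3.14, 3.14].

INTERFACE

Orientations are given as a rotation vector (axis times angle).
In Python, from cell import manip, hand, capture, hand_in, get_clock, get_joint_pos, get_joint_vel, get_effort, get_eef_pos, get_tcp_rot, get_ft_force, get_moment, get_finger_gap, get_gripper_force gives the robot as it stands. Calls block until the motion is done:
- manip.reach(position, orientation): joint-space move of the TCP to a pose.
- manip.move_l(position, attitude=None, speed=0.15, max_force=None): straight line of the TCP; attitude=None keeps the orientation; speed is the mean speed in m/s. With max_force (N) it stops when the force on the tool has changed by that much, and returns True; else False.
- manip.movej(angles): joint-space move.
- hand.set_gripper(opening, grip_force=None): finger opening in m; grip_force is the grip in N (None keeps the last); returns when the fingers have stopped.
- manip.hold(seconds).
- manip.solve_ik(position, orientation): joint angles nearest the present ones, or None.
- capture(name): name is "side" or "top"; returns a dict with "pixels" (400x640x3 uint8, red, green, blue), "range_z" (400x640 float32, m along the optical axis (not along the pixel's ray), 0 where there is no reading), "fx", "fy", "cx", "cy" (pixels), "dist" ([k1, k2, p1, p2, k3] as OpenCV has them; the pictures are not rectified), "eye" and "orientation" of the camera in the world. Camera axes: x right, y down, z forward; pixel columns grow to the right and rows downward; lengths in m; the calibration is good to about 2 mm. A picture is of the moment at which its call begins.
A pose or a line that the arm cannot do raises manip.IKError and nothing moves.
- hand_in(): hands the job in; it is judged then, once.
Readings, each from a call of its own:
- get_clock(): time.
- get_joint_pos(): joint angles.
- get_joint_vel(): joint speeds.
- get_effort(): joint torques, N m.
- get_eef_pos(): TCP position.
- get_tcp_rot(): TCP orientation.
- get_ft_force(): force on the tool from outside, world axes, zero at the start.
- get_moment(): the same for the moment, N m.
- get_finger_gap(): finger opening in m.
- get_gripper_force(): force on a finger pad.
Only numpy, scipy, OpenCV 4.12 (cv2) and the standard library are available. Lean on these libraries where they do the work, as an engineer would, in place of code of your own. Each camera call takes 0.05 s, during which the arm holds its last target. There are 200 camera calls.

## Working session

There is one attempt and no reset: what is moved stays moved. The work goes in short steps, each a Python script; the robot and the scene stay as the last script left them, time stands still between calls to the robot, and variables do not carry over. Pictures are saved under pics/ and viewed, at most 10 in all, crops included, and the job is handed in when it is done.

```bash
mkdir -p pics; ls; cat > h.py <<'E'
import numpy as np, cv2
from scipy.spatial.transform import Rotation as R
from cell import *
def load(n): return np.load(n+'.npz',allow_pickle=True)
def rot(o):
    o=np.array(o,float)
    return o if o.shape==(3,3) else R.from_rotvec(o).as_matrix() if o.size==3 else R.from_quat(o).as_matrix()
def snap(name,tag):
    c=capture(name); cv2.imwrite(f'pics/{tag}.png',c['pixels'][:,:,::-1]); np.savez(tag,**c); return c
def pix(c,u,v,z=None):
    K=np.array([[c['fx'],0,c['cx']],[0,c['fy'],c['cy']],[0,0,1]],float)
    n=cv2.undistortPoints(np.array([[[u,v]]],float),K,np.array(c['dist'],float))[0,0]
    d=rot(c['orientation'])@np.array([n[0],n[1],1.]); e=np.array(c['eye'],float)
    s=(z-e[2])/d[2] if z is not None else float(c['range_z'][int(round(v)),int(round(u))])
    return e+s*d
def down(yaw):  # tool down, closing axis y at angle yaw (world)
    y=np.array([np.cos(yaw),np.sin(yaw),0]);z=np.array([0,0,-1.]);x=np.cross(y,z)
    return R.from_matrix(np.c_[x,y,z]).as_rotvec()
E
python3 - <<'E'
from h import *
for n in('top','side'):
    c=snap(n,n+'0'); print(n,c['eye'],c['orientation'],c['fx'],c['dist'])
print(get_tcp_rot(),manip.finger_overhang,get_clock())
E
```

```text
pics
top [ 0.48584806 -0.06547139  1.32914021] [-2.19088265  2.17019461 -0.10128261] 420.5171702082257 [-0.09855777  0.          0.          0.          0.        ]
side [0.43739012 0.84031739 0.47814473] [-0.19640226  2.55391042 -1.6977872 ] 363.5915264176684 [0.00520015 0.         0.         0.         0.        ]
[-6.34530914e-01 -3.07660664e+00  1.77799513e-03] 0.011 0.1
```

View pics/top0.png

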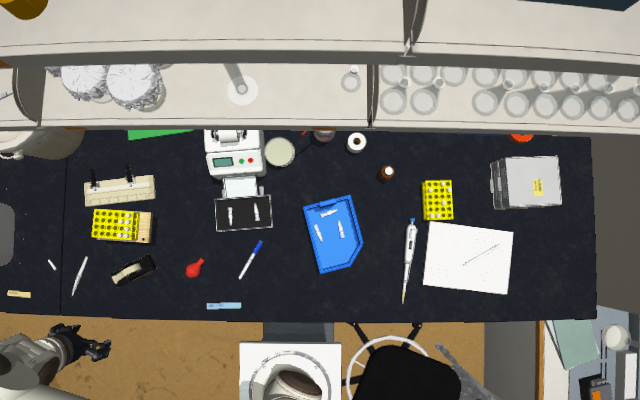

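View pics/side0.png

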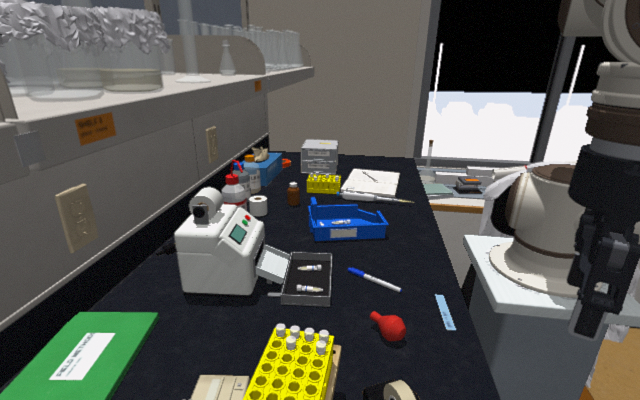

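The top view shows the tray around (243,213) with two tubes, the tote around (333,233) with its pour corner at the lower right, and the tab near (325,208). I'll enlarge that area.

```bash
python3 - <<'E'
import cv2
i=cv2.imread('pics/top0.png')[185:285,205:375]
cv2.imwrite('pics/crop0.png',cv2.resize(i,None,fx=4.7,fy=4.7,interpolation=cv2.INTER_CUBIC))
E
```

```text
(no output)
```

View pics/crop0.png

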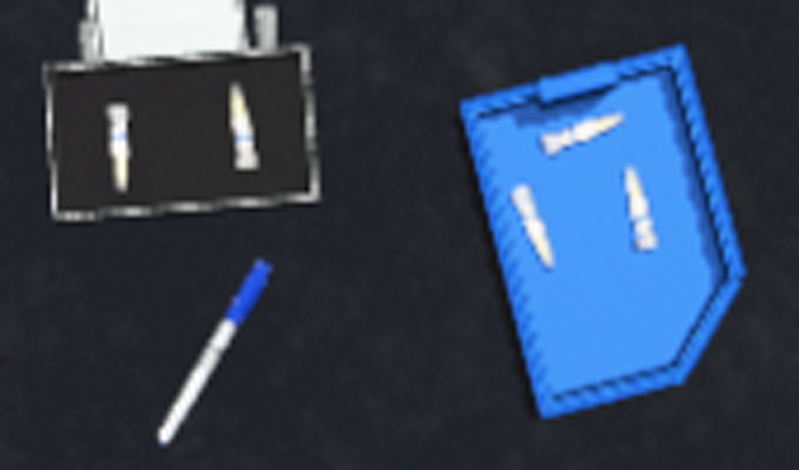

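The crop shows tray tubes at (117,103)→(122,190) (tip down) and (236,85)→(248,168) (tip up). The tote rim corners are at (462,100), (684,45) and (543,418), and the tab top is near (580,82).

```bash
cat > m.py <<'E'
from h import *
c=load('top0')
P=lambda x,y,z: pix(c,205+(x+.5)/4.7-.5,185+(y+.5)/4.7-.5,z)
for n,cap,tip in(('L',(117,103),(122,190)),('R',(248,168),(236,85))):
    a,b=P(*cap,.010),P(*tip,.010); m=b+26/56*(a-b); d=a-b
    print(n,'mid',m.round(4),'len',np.linalg.norm(d).round(4),'dir',np.degrees(np.arctan2(d[1],d[0])).round(1))
W=np.array([P(x,y,.046)[:2] for x,y in((462,100),(684,45),(543,418))]);T=np.array([[.106,.076],[.106,-.076],[-.106,.076]])
Wc,Tc=W-W.mean(0),T-T.mean(0); H=Tc.T@Wc
yaw=np.arctan2(H[0,1]-H[1,0],H[0,0]+H[1,1]); Rz=np.array([[np.cos(yaw),-np.sin(yaw)],[np.sin(yaw),np.cos(yaw)]])
t=W.mean(0)-Rz@T.mean(0); print('tote',t.round(4),'yaw',np.degrees(yaw).round(2),'res',((W-t)-T@Rz.T).round(4).tolist())
print('grip',(t+Rz@[.096,0]).round(4),'tabtop seen',P(580,81,.094).round(4))
print('marker',P(265,265,.01),P(163,440,.01)); print('bottle',pix(c,388,172,.076),'rack',pix(c,438,200,.05))
print('tray corners',P(45,65,.024),P(306,47,.024),P(57,216,.024),P(318,198,.024), 'chute top',P(165,0,.05))
r=c['range_z']; print('tote depth z',pix(c,330,245)[2],'tray',pix(c,243,213))
# shelf extents
for v in (60,100,125,135,150):print(v,pix(c,330,v))
E
python3 m.py
```

```text
L mid [0.5458 0.1927 0.01  ] len 0.0585 dir 4.7
R mid [0.5642 0.1112 0.01  ] len 0.0563 dir -170.6
tote [ 0.4954 -0.1369] yaw 14.99 res [[0.0007, -0.0009], [-0.0013, 0.0014], [0.0006, -0.0005]]
grip [ 0.5881 -0.1121] tabtop seen [ 0.588  -0.1119  0.094 ]
marker [0.46999337 0.0936762  0.01      ] [0.35340061 0.1595736  0.01      ]
bottle [ 0.681711   -0.29351703  0.076     ] rack [ 0.60057536 -0.4534119   0.05      ]
tray corners [0.60093127 0.2415193  0.024     ] [0.61461477 0.06747538 0.024     ] [0.50073506 0.23067361 0.024     ] [0.51461391 0.05775638 0.024     ] chute top [0.6420114  0.15769913 0.05      ]
tote depth z 0.006758414410672042 tray [0.55730787 0.15283363 0.00532446]
60 [ 0.72965657 -0.08815321  0.77079824]
100 [ 0.78888282 -0.10279069  0.41985756]
125 [ 0.73073765 -0.10291925  0.42314517]
135 [ 0.7929502  -0.11734689  0.07779432]
150 [ 7.62789718e-01 -1.20816697e-01  1.82824115e-04]
```

```bash
cat > g.py <<'E'
from h import *
TO=np.array([.4954,-.1369]); TY=np.radians(15.)
def tw(x,y): return TO+np.array([np.cos(TY)*x-np.sin(TY)*y,np.sin(TY)*x+np.cos(TY)*y])
def ang(p,yaw):  # choose the half turn with the more central last joint
    best=None
    for k in (0,np.pi):
        q=manip.solve_ik(p,down(yaw+k))
        if q is not None and (best is None or abs(q[5])<best[0]): best=(abs(q[5]),yaw+k)
    return best
def tilt(deg,yaw,dirn=(-.8,-.6)):  # attitude of the tool holding the tote tilted; yaw = tool closing yaw used at grasp
    d=np.array([*tw(*dirn)-TO,0]); ax=np.cross([0,0,1],d)
    return (R.from_rotvec(ax*np.radians(deg))*R.from_rotvec(down(yaw))).as_rotvec()
E
python3 - <<'E'
from g import *
for n,p,y in(('L',[.5458,.1927,.0165],94.7),('R',[.5642,.1112,.0165],99.4),('p1',[*tw(-.05,.025),.02],105),('p2',[*tw(-.05,-.02),.02],105),('tab',[*tw(.096,0),.064],15)):
    for z in (0,.13): print(n,ang(np.array(p)+[0,0,z],np.radians(y)))
for yk in (0,np.pi):
  for x in (.45,.5,.55):
    for yy in (-.2,-.11,0): print(yk,x,yy,[None if (q:=manip.solve_ik([x,yy,.3],tilt(t,TY+yk))) is None else q.round(2).tolist() for t in (0,32,)])
E
```

```text
L (np.float64(0.25736755610089324), np.float64(1.65282680163863))
L (np.float64(0.25736755610089324), np.float64(1.65282680163863))
R (np.float64(0.030538082427685076), np.float64(1.7348572764823638))
R (np.float64(0.030538082427685076), np.float64(1.7348572764823638))
p1 (np.float64(0.5396743177743577), np.float64(1.8325957145940461))
p1 (np.float64(0.5396743177743577), np.float64(1.8325957145940461))
p2 (np.float64(0.6197060832032051), np.float64(1.8325957145940461))
p2 (np.float64(0.6197060832032051), np.float64(1.8325957145940461))
tab (np.float64(1.1207281415928847), np.float64(0.2617993877991494))
tab (np.float64(1.1207281415928847), np.float64(0.2617993877991494))
0 0.45 -0.2 [[-0.42, -0.02, 0.18, 1.77, 0.0, 0.89], [-0.72, -0.07, 0.05, 1.72, 0.56, 0.58]]
0 0.45 -0.11 [[-0.24, -0.09, 0.11, 1.77, 0.0, 1.07], [-0.56, -0.23, -0.09, 1.64, 0.55, 0.77]]
0 0.45 0 [[0.0, -0.12, 0.09, 1.78, 0.0, 1.31], [-0.31, -0.39, -0.21, 1.53, 0.52, 1.06]]
0 0.5 -0.2 [[-0.38, 0.09, 0.29, 1.77, 0.0, 0.93], [-0.65, 0.01, 0.13, 1.68, 0.56, 0.66]]
0 0.5 -0.11 [[-0.22, 0.03, 0.23, 1.77, 0.0, 1.09], [-0.5,
[... 647 characters left out ...]
9, 1.78, 0.0, -1.83], [-0.31, -0.39, -0.21, 1.53, 0.52, -2.08]]
3.141592653589793 0.5 -0.2 [[-0.38, 0.09, 0.29, 1.77, 0.0, -2.21], [-0.65, 0.01, 0.13, 1.68, 0.56, -2.48]]
3.141592653589793 0.5 -0.11 [[-0.22, 0.03, 0.23, 1.77, 0.0, -2.05], [-0.5, -0.14, -0.01, 1.59, 0.55, -2.3]]
3.141592653589793 0.5 0 [[0.0, -0.0, 0.2, 1.77, 0.0, -1.83], [-0.27, -0.28, -0.14, 1.48, 0.51, -2.04]]
3.141592653589793 0.55 -0.2 [[-0.35, 0.21, 0.42, 1.79, 0.0, -2.18], [-0.6, 0.1, 0.22, 1.65, 0.56, -2.42]]
3.141592653589793 0.55 -0.11 [[-0.2, 0.15, 0.35, 1.78, 0.0, -2.03], [-0.45, -0.04, 0.07, 1.56, 0.54, -2.25]]
3.141592653589793 0.55 0 [[0.0, 0.12, 0.32, 1.78, 0.0, -1.83], [-0.24, -0.17, -0.05, 1.44, 0.5, -2.01]]
```

```bash
cat >> g.py <<'E'
def pick(p,yawdeg):
    y=ang([*p,.0165],np.radians(yawdeg))[1]; o=down(y)
    hand.set_gripper(.04,30); manip.reach([*p,.15],o); manip.move_l([*p,.05],o,.2)
    s=manip.move_l([*p,.0165],o,.06,max_force=8); print('stop',s,get_eef_pos().round(4))
    hand.set_gripper(0,30); print('gap',get_finger_gap(),get_gripper_force())
    manip.move_l([*p,.15],o,.2); print('gap',get_finger_gap(),get_gripper_force(),get_clock()); return get_finger_gap()>.006
def place(q):
    o=down(ang([*q,.02],np.radians(105))[1])
    manip.reach([*q,.13],o); manip.move_l([*q,.05],o,.2); s=manip.move_l([*q,.020],o,.06,max_force=6); print('stop',s,get_eef_pos().round(4))
    hand.set_gripper(.024); manip.hold(.2); manip.move_l([*q,.15],o,.2); print(get_clock())
E
python3 - <<'E'
from g import *
if pick([.5458,.1927],94.7): place(tw(-.05,.025)); print(pick([.5642,.1112],99.4)); snap('top','top1')
i=cv2.imread('pics/top1.png')[185:285,205:375]
cv2.imwrite('pics/crop1.png',cv2.resize(i,None,fx=4.7,fy=4.7,interpolation=cv2.INTER_CUBIC))
E
```

```text
stop False [0.5458 0.1927 0.0165]
gap 0.008282013217949757 30.171112418174744
gap 0.008226864287356637 30.002349615097046 4.85
stop False [ 0.4406 -0.1257  0.02  ]
8.6167
stop False [0.5642 0.1112 0.0165]
gap 0.008404578013363738 30.177235007286072
gap 0.008083252164438223 30.02826690673828 12.5083
True
```

View pics/crop1.png

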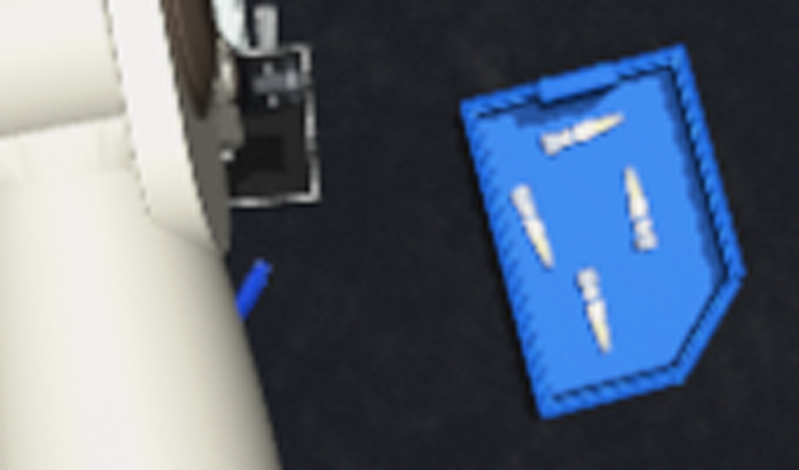

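The first tube now lies in the tote around (597,310) and the tote has not moved. The second tube is gripped.

```bash
python3 - <<'E'
from g import *
place(tw(-.054,-.02))
p=tw(.096,0); o=down(TY)
hand.set_gripper(.06,100); manip.reach([*p,.2],o)
c=snap('top','top2'); snap('side','side2')
i=cv2.imread('pics/top2.png')[185:285,255:375];j=cv2.imread('pics/side2.png')[170:270,270:420]
cv2.imwrite('pics/crop2.png',np.vstack([cv2.resize(k,(450,300),interpolation=cv2.INTER_CUBIC) for k in (cv2.copyMakeBorder(i,0,0,0,30,cv2.BORDER_CONSTANT),j)]))
E
```

```text
stop False [ 0.4484 -0.1702  0.02  ]
16.225
```

View pics/crop2.png

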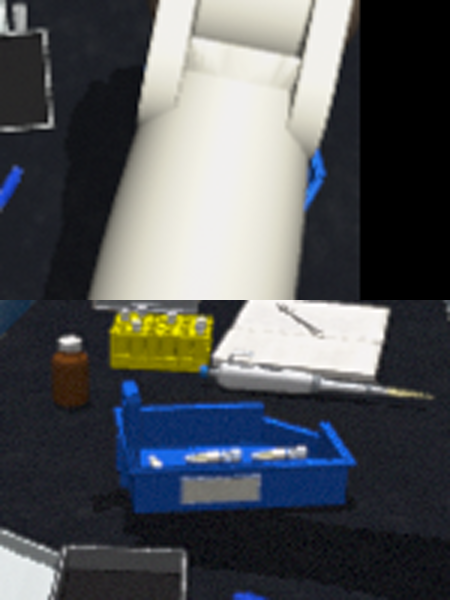

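The tray is empty and the tubes lie inside the tote, which is undisturbed. Next: grip the tab, lift and tilt.

```bash
python3 - <<'E'
from g import *
p=tw(.096,0); o=down(TY)
manip.move_l([*p,.12],o,.15); print(manip.move_l([*p,.064],o,.06,max_force=10))
hand.set_gripper(0,100); print('gap',get_finger_gap(),get_gripper_force(),get_ft_force())
manip.move_l([*p,.12],o,.05); manip.hold(.3)
manip.move_l([.53,-.11,.28],o,.1); print(get_ft_force(),get_moment(),get_clock())
for t in (10,20,26,32):
    manip.move_l([.53,-.11,.28+.0005*t],tilt(t,TY),.01); manip.hold(.3); print(t,get_clock(),get_finger_gap())
manip.hold(1)
snap('side','side3'); snap('top','top3'); print(get_clock(),get_ft_force(),get_moment())
i=cv2.imread('pics/side3.png')[90:250,240:460]
cv2.imwrite('pics/crop3.png',cv2.resize(i,None,fx=3.6,fy=3.6,interpolation=cv2.INTER_CUBIC))
E
```

```text
False
gap 0.013145879469504098 98.04081201553345 [0.04771691 0.18747286 2.58827557]
[ 0.30312456  0.98094381 -2.46176642] [ 0.0125153  -0.12828581 -0.0350903 ] 23.975
10 24.925 0.01286477047042984
20 25.875 0.012876122232806646
26 26.625 0.012648341538597157
32 27.375 0.013034663073365755
28.475 [-0.21286251  0.79741087 -2.31222111] [-0.61629166  0.27979399 -0.03348784]
```

View pics/crop3.png

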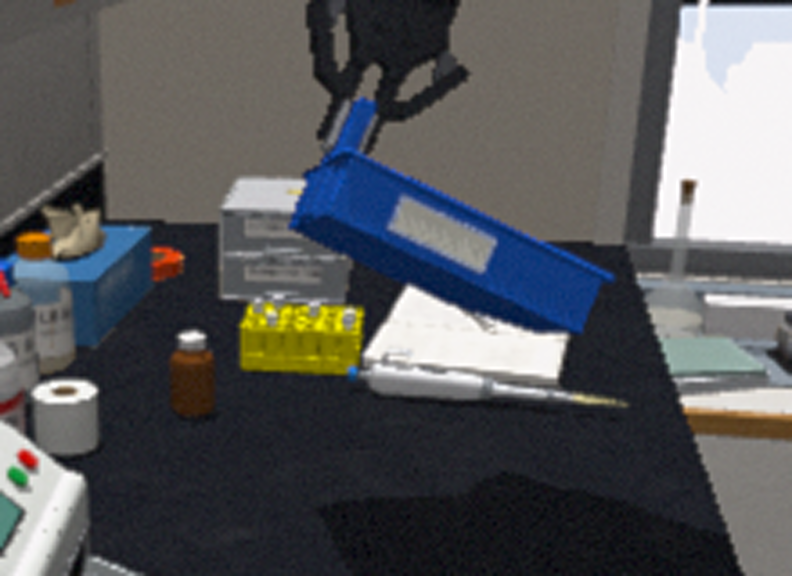

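View pics/top3.png

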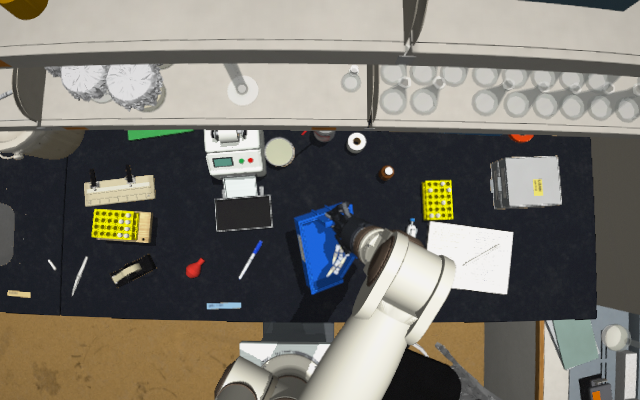

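The tote is held tilted, and the tubes have gathered near (340,262), partly hidden by the arm. I'll look closer and project the pour corner.

```bash
python3 - <<'E'
from g import *
c=load('top3')
Rt=R.from_rotvec(get_tcp_rot()); R0=R.from_rotvec(down(TY)); Rtote=(Rt*R0.inv()).as_matrix()@R.from_euler('z',TY).as_matrix()
p=get_eef_pos()
def w(a): return p+Rtote@(np.array(a)-[.096,0,.064])
def proj(X):
    C=rot(c['orientation']); K=np.array([[c['fx'],0,c['cx']],[0,c['fy'],c['cy']],[0,0,1]],float)
    Xc=C.T@(X-c['eye']); return cv2.projectPoints(Xc.reshape(1,1,3),np.zeros(3),np.zeros(3),K,np.array(c['dist'],float))[0].ravel()
f=5; i=cv2.resize(cv2.imread('pics/top3.png')[200:300,285:395],None,fx=f,fy=f,interpolation=cv2.INTER_CUBIC)
D=lambda a:tuple(int(x) for x in (proj(w(a))-[285,200])*f)
cv2.circle(i,D([-.071,-.041,.004]),4,(0,0,255),-1)
poly=[[-.071+.1*np.cos(t),-.041+.1*np.sin(t),.010] for t in np.linspace(-.3,2,30)]
cv2.polylines(i,[np.array([D(a) for a in poly])],False,(0,255,255),1)
cv2.imwrite('pics/crop4.png',i)
X=Rtote[2]; print('corner',w([-.071,-.041,.004]),'angles',np.degrees(np.arcsin(X[:2])),np.degrees(np.arccos(X[2])))
E
```

```text
corner [ 0.41378266 -0.14890552  0.16129009] angles [25.08243758 18.53869024] 31.99899825943284
```

View pics/crop4.png

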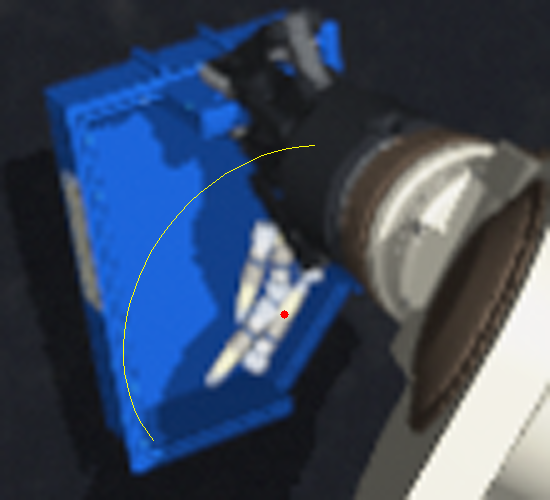

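```bash
python3 - <<'E'
from g import *
Z=R.from_euler('z',-.3); p=Z.apply(get_eef_pos()); a=(Z*R.from_rotvec(get_tcp_rot())).as_rotvec()
manip.move_l(p,a,.05); manip.hold(1); c=snap('top','top4'); print(get_clock(),get_finger_gap(),p,get_joint_pos())
i=c['pixels'][220:310,320:420,::-1]
cv2.imwrite('pics/crop5.png',cv2.resize(i,None,fx=6.6,fy=6.6,interpolation=cv2.INTER_CUBIC))
E
```

```text
32.9083 0.012779944153996178 [ 0.47382935 -0.26171733  0.29600422] [-0.77092816 -0.08301646  0.02725997  1.56083868  0.54673765  0.87184264]
```

View pics/crop5.png

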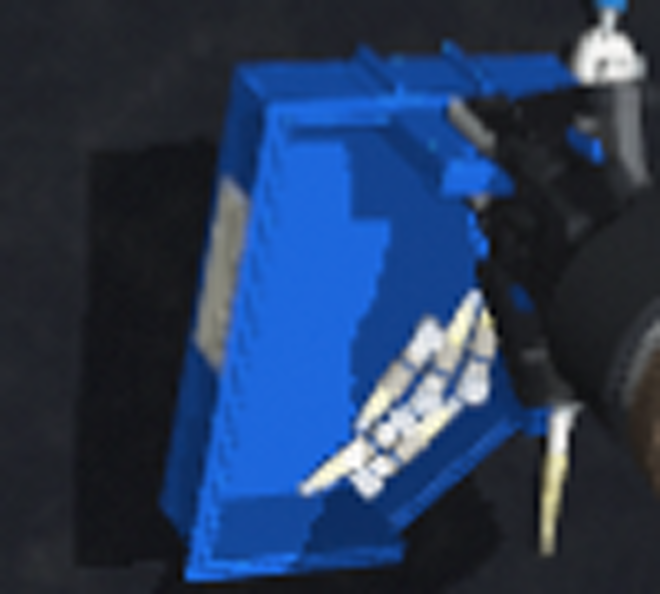

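All five tubes are packed along the cut-off wall, with caps at (428,335), (385,430), (370,480), (435,385) and (473,385). The white tip at (555,480) is the pipette on the bench. Handing in.

```bash
python3 -c "
from h import *
manip.hold(.5); print(abs(get_joint_vel()).max()); print(hand_in())"
```

```text
0.0051806261682897595
the job is handed in; nothing more can be done
None
```

I handed the job in with all five tubes gathered in the pour corner and the tote held still, tilted about 32 degrees and clear of the bench, no bystander touched as far as the pictures show; no verdict was returned.

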